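Hold a jar at proof pressure on the leak tester

ROBOT

A 6-joint arm with a two-finger parallel gripper is mounted at the origin on the work surface. World frame = base frame: x ahead of the robot, y to its left, z up, the work surface at z = 0. Lengths are in mm, angles in rad, forces in N, time in s.
With the tool pointing down it reaches from about 350 to 775 mm from the base axis. Payload 7.3 kg.
Tool frame: the origin (TCP) lies at the very end of the fingers, on their centre line; the grasp point (between the pads) lies 19 mm behind it (bot.grip_point_offset is the distance from the TCP to the grasp point, in mm); z points along the fingers, y is the line along which they close (so a half turn about z gives the same grasp; the last joint's range is limited). The gripper opens to 92 mm and grips with 3 to 60 N. Pads are 19 mm wide; open, the fingers measure 130 mm over their backs; the gripper's body (75 mm by 190 mm) begins 47 mm behind the grasp point.
Start: joints at [-1.282, 0.342, 1.524, -0, 1.275, -0.146], TCP at [221.169, -476.161, 226.741] pointing down, gripper open.
Joint ranges: [-2.53, 2.53], [-0.77, 2.02], [0.04, 2.7], [-1, 4.14], [0.28, 2.66], [-3.11, 3.11]. Speed limits (rad/s): [2.57, 2.57, 3.14, 3.14, 3.14, 3.14].

INTERFACE

Orientations are given as [roll, pitch, yaw] about the fixed x, y, z axes, in that order (R = Rz(yaw) Ry(pitch) Rx(roll)).
In Python, from plant import bot gives the robot as it stands. The module is installed in compiled form; this text tells all that it offers.
- The arm moves only by the shell command python3 -m jog 'ROWS' [OPENING]. ROWS is JSON, a list of rows, each a list of 6 numbers: the shift along the tool's x, y, z in mm, then the turn, a rotation vector about the tool's x, y, z in rad. In form: [[dx, dy, dz, rx, ry, rz], ...]. A call has 1 to 12 rows; each row shifts and turns the commanded pose from where the row before left it, along the tool's axes as they then stand; what a row does not reach is not made up. A row lasts 1/10 s, in which the tool goes at most 50 mm and 8.59 degrees, less where a joint would pass 70% of its speed; a pose out of reach is approached as far as the arm can. A call with a gripper value outside its range is refused whole. OPENING is the opening in per cent of the stroke, from 0 (shut) to 100 (fully open), set as the call begins (- or left out, the last holds). The fingers move at their own pace and stop on an object; the grip force is fixed at half the most. Time passes only in rows, so rows that do not move let the fingers close. It gives the time, the measured TCP pose, the force, the opening and the grip force at its end, in the units of the state.
- bot.get_obs(): the state, without advancing time (a new reading comes with each control period).
- bot.capture(name): name is "scene" or "top" or "wrist"; returns the picture (384x512x3 uint8, red, green, blue); there is no depth.
- bot.camera_model(name): a dict with "fx", "fy", "cx", "cy" (pixels), "dist_coeffs" ([k1, k2, p1, p2, k3] as OpenCV has them; the pictures are not rectified), "position" and "orientation" of the camera in the world; the wrist camera has in their place "T_tool_cam" (4x4, takes a point from camera to tool coordinates, whose origin is the TCP and whose axes are the flange's). Camera axes: x right, y down, z forward; pixel columns grow to the right and rows downward; lengths in mm; the calibration is good to about 2 mm. A picture is of the moment at which its call begins: read the wrist's pose just before it. camera_model takes no time and is no camera call.
- bot.close_job(): hands the job in; it is judged then, once.
Trained networks look in the newest picture that a camera, given by its name, has taken for a name from the list of things; names that differ only in an ending like _2 or _b are one class to them, and where a whole thing is asked for, a point or a joint stands for the part that bears it (a point fixed in the world has none). Each returns a list of dicts, best first, with "p" (0 to 1); they miss things now and then, are a little off and sometimes report something else, mostly with a low value. They report only what shows in the picture. A call takes as long as a camera call. They do not tell look-alikes from the thing itself.
- bot.outline_of(target, camera): "mask" (384x512 bool, what is visible of it) and "pixel" ([column, row] in pixels, amid what is visible of it).
The state is a dict: "time": time; "joint_positions": joint angles; "dq": joint speeds; "tau": joint torques, N m; "tool_pos": TCP position; "tcp_rot": TCP orientation; "contact_force": force on the tool from outside, world axes, zero at the start; "moment": the same for the moment, N m; "grip_width": finger opening in mm; "finger_force": force on a finger pad.
Only numpy, scipy, OpenCV 4.12 (cv2) and the standard library are available. Lean on these libraries where they do the work, as an engineer would, in place of code of your own. Each camera call takes 0.05 s, during which the arm holds its last target. There are 200 camera calls.

TASK

Leak-test the upturned jar in the nest: swing the toggle clamp's handle over until the clamp has snapped over centre and locked down on the jar, and only then turn the air box's dial clockwise, past its first and second clicks, to the third one. The third position springs back when let go, so finish while still holding the dial there, with the jar still clamped, and leave the bottle and the two other jars where they stand.

Things in the scene. Friction and masses are not known exactly. Their poses are not given: they have to be found in the camera images.
- nest: Leak-test fixture fixed to the bench: aluminium plate 250 x 110 x 12 mm (x -190 to +60), a white ring (82 mm across, top 22 mm up) holding the jar, and a riser block 100 mm high with a horizontal-handle toggle clamp, arm pivot at x -80, z 122 mm. Origin on the bench under the jar's axis; z up, x level from clamp to jar (the handle points to -x), y along the clamp's hinge pins.
- handle_grip (a point): Middle of the clamp handle's round rubber grip (17 mm thick, 66 mm long). Moves in the nest's xz plane, y = 0; path (x, z mm): open (-132, 227) with the handle nearly upright, (-144, 225), (-164, 218), (-179, 210), (-188, 202), (-193, 183), (-194, 166), dead centre (-194, 137), locked (-193, 124) with the handle about level. The handle turns 80 degrees about y on the way: the hold must let it.
- clamp_handle (a joint): Turn of the clamp's handle relative to its arm, rad: 0 fully open (start), pad meets the jar at about 2.55, dead centre 2.91, locked on its stop 2.99. About 1 N at the grip moves it, 5 to 8 N just before dead centre; past that it snaps on by itself and stays, and the robot may let go. Lifting the handle unlocks it.
- clamp_arm (a joint): Angle of the clamp's arm, rad: 0 swung up, about 1.51 lying nearly level over the jar when locked.
- clamp_pad: Round rubber pad 22 mm wide on the spindle at the end of the clamp's arm, 80 mm from the arm's pivot; locked, it presses on the middle of the jar with about 12 N. Origin at the pad's upper end; z along the spindle, up when the arm is level.
- jar: Empty clear glass jar, 70 mm across, 82 mm high, about 0.16 kg, already in place: mouth down (58 mm across) on the seal in the nest's ring. Origin at the centre of its mouth, 15 mm above the bench, z up.
- air_box: Grey steel box 190 x 150 mm and 66 mm high, screwed to the bench. On top are the dial (its axis at x = -50, y = 0 mm) and a flat pressure gauge (at x = +48, 8 mm high, 68 mm across). Origin at the centre of the underside, z up; x runs from the dial to the gauge.
- dial_knob: The black dial: a bar 50 mm long (its x), 14 mm wide (its y, the way to pinch it) and 34 mm high on a round skirt 52 mm across; the bar stands from 76 to 110 mm above the bench. Origin on the dial's axis at the box's top, 66 mm above the bench, z up. At rest the bar lies along the air box's x axis, a white line pointing to the box's -x; it turns with the dial.
- dial (a joint): Turn of the dial, rad, clockwise seen from above: 0 at rest, first click 0.4, second 0.8, third 1.2 (a firm end is felt from 1.25, stop 1.30). It stays in the first two clicks; from the third it springs back when let go. Getting over a click takes up to 0.3 N m, holding at the third about 0.1 to 0.2 N m.
- sauce_bottle: Bystander: dark sauce bottle, 66 mm across, 215 mm high. Origin at the centre of its underside.
- paste_jar: Bystander: capped jar of paste, 70 mm across, 85 mm high. Origin at the centre of its underside.
- next_jar: Bystander: another empty glass jar like the one in the nest, mouth down on the bench beyond it. Origin at the centre of its mouth on the bench.
Mind the look-alikes: they are no part of the job. Leave any purple look-alike of the jar alone.

How it is judged:
By the outcome, as a careful person would: the job done as asked, in the order asked, and still so for the second after the job is handed in, while the arm keeps its last pose, push and grip.
It also fails if it takes over 43 s, if anything falls off the work surface, if the arm or the gripper's body presses on something with over 40 N, if the wrist force passes 120 N, or if a joint passes its speed limit or range.

## Working session

There is one attempt and no reset: what is moved stays moved. The work goes in short steps, Python scripts to look and compute and a shell command to move; the robot and the scene stay as the last step left them, time stands still between calls to the robot, and variables do not carry over. Pictures are saved under pics/ and viewed, at most 10 in all, crops included, and the job is handed in when it is done.

```bash
mkdir -p pics
cat > h.py <<'E'
import numpy as np, cv2
from scipy.spatial.transform import Rotation as R
from plant import bot
def cam(n):
    m=bot.camera_model(n)
    K=np.array([[m['fx'],0,m['cx']],[0,m['fy'],m['cy']],[0,0,1.]])
    d=np.array(m['dist_coeffs'],float)
    if 'T_tool_cam' in m:
        o=bot.get_obs(); T=np.eye(4); T[:3,:3]=R.from_euler('xyz',o['tcp_rot']).as_matrix(); T[:3,3]=o['tool_pos']
        T=T@np.array(m['T_tool_cam'])
        return K,d,T[:3,:3],T[:3,3]
    q=np.array(m['orientation'],float)
    Rm=q if q.shape==(3,3) else (R.from_quat(q).as_matrix() if q.size==4 else R.from_euler('xyz',q).as_matrix())
    return K,d,Rm,np.array(m['position'],float)
def ray(c,px):
    K,d,Rm,p=c
    u=cv2.undistortPoints(np.array([[px]],float),K,d)[0,0]
    v=Rm@np.array([u[0],u[1],1]); return p,v/np.linalg.norm(v)
def atz(c,px,z):
    p,v=ray(c,px); return p+v*(z-p[2])/v[2]
def proj(c,P):
    K,d,Rm,p=c
    return cv2.projectPoints((np.atleast_2d(P)-p)@Rm,np.zeros(3),np.zeros(3),K,d)[0][:,0]
def tri(*rs):
    A=0;b=0
    for p,v in rs:
        M=np.eye(3)-np.outer(v,v);A=A+M;b=b+M@p
    x=np.linalg.solve(A,b); return x,[np.linalg.norm((np.eye(3)-np.outer(v,v))@(x-p)) for p,v in rs]
def save(n,im): cv2.imwrite('pics/'+n,im[:,:,::-1])
E
python3 - <<'E'
from h import *
print(bot.camera_model('scene'),bot.camera_model('top'),bot.camera_model('wrist'),bot.get_obs())
for n in('scene','top'):
    im=bot.capture(n); save(n+'0.png',im)
    for t in ['nest','handle_grip','clamp_pad','jar','air_box','dial_knob','sauce_bottle','paste_jar','next_jar']:
        print(n,t,[(np.round(r['pixel']).tolist(),round(r['p'],2),int(r['mask'].sum())) for r in bot.outline_of(t,n)])
a=[cv2.imread('pics/%s0.png'%n) for n in('scene','top')]
cv2.imwrite('pics/both.png',cv2.resize(np.vstack(a),(400,600)))
E
```

```text
{'fx': 470.8899815738413, 'fy': 470.8899815738413, 'cx': 250.11936477023463, 'cy': 191.55514897523707, 'dist_coeffs': array([-0.09001836,  0.        ,  0.        ,  0.        ,  0.        ]), 'position': array([1542.10564341,  -78.96810491, 1704.52647404]), 'orientation': array([-2.61288776, -0.00543927,  1.50539422])} {'fx': 378.2175787697529, 'fy': 378.2175787697529, 'cx': 258.77374842346956, 'cy': 190.25546237581824, 'dist_coeffs': array([-0.07939073,  0.        ,  0.        ,  0.        ,  0.        ]), 'position': array([ 526.99135572,    1.83418361, 1632.89926386]), 'orientation': array([-3.07549213, -0.00741558, -1.56549803])} {'fx': 302.69281125818674, 'fy': 302.69281125818674, 'cx': 252.08997714639688, 'cy': 197.27586819672453, 'dist_coeffs': array([0.02781959, 0.        , 0.        , 0.        , 0.        ]), 'T_tool_cam': array([[-5.25513172e-04, -9.53687497e-01, -3.00798738e-01,
         8.29902218e+01],
       [ 9.99999584e-01, -7.25555338e-04,  5.53327126e-04,
        -9.41442625e-01],
       [-7.45947293e-04, -3.00798322e-01,  9.53687482e-01,
        -1.57460294e+02],

[... 967 characters left out ...]
0], 0.89, 335), ([180.0, 240.0], 0.55, 333), ([253.0, 242.0], 0.48, 358)]
scene air_box [([299.0, 208.0], 0.89, 1843), ([297.0, 191.0], 0.37, 121), ([207.0, 168.0], 0.18, 154)]
scene dial_knob [([293.0, 191.0], 0.46, 123)]
scene sauce_bottle [([134.0, 168.0], 0.77, 505)]
scene paste_jar [([369.0, 165.0], 0.77, 311)]
scene next_jar [([253.0, 240.0], 0.89, 335)]
top nest [([293.0, 210.0], 0.76, 1266)]
top handle_grip []
top clamp_pad []
top jar [([332.0, 190.0], 0.77, 291), ([301.0, 155.0], 0.7, 263), ([324.0, 159.0], 0.67, 252)]
top air_box [([209.0, 185.0], 0.94, 1728)]
top dial_knob []
top sauce_bottle []
top paste_jar [([138.0, 228.0], 0.63, 268)]
top next_jar [([256.0, 148.0], 0.53, 243)]
```

View pics/scene0.png

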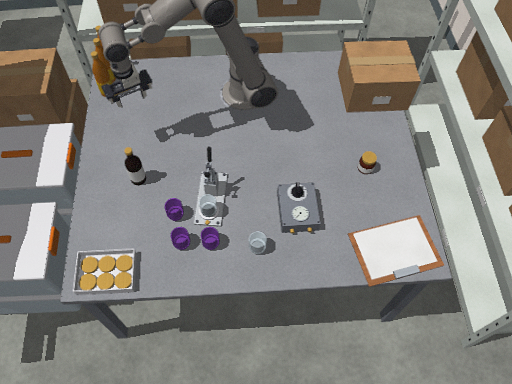

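View pics/top0.png

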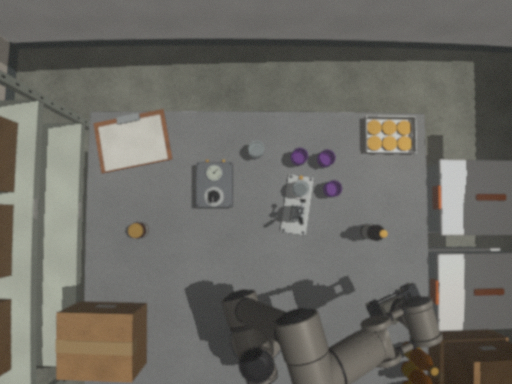

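The scene picture shows the nest (about 210,195) with its handle top at (209,153) and the jar in the nest at (208,205). The air box is at (299,208) with its dial at (297,191). Look-alikes of the jar are the purple ones at (174,210), (180,239) and (210,238), next_jar at (257,242), and the paste jar at (368,163). I choose the clear jar in the white ring, on the clamp's plate.

Run:
```python
from h import *
for n,t,z in(('top','nest',12),('top','air_box',66),('scene','air_box',66),('scene','nest',12)):
    bot.capture(n); r=bot.outline_of(t,n); c=cam(n)
    m=r[0]['mask'].astype(np.uint8)
    k=cv2.findContours(m,0,2)[0]; k=max(k,key=cv2.contourArea)[:,0]
    P=np.array([atz(c,p,z)[:2] for p in k.astype(float)],np.float32)
    print(n,t,cv2.minAreaRect(P))
s,t=cam('scene'),cam('top')
for nm,a,b in(('dial',(297,189),(213,197)),('gauge',(300,213),(214,173)),('handle top',(209,150),(268,216)),('jar',(208,201),(300,187))):
    print(nm,tri(ray(s,a),ray(t,b)))
o=bot.get_obs();print(o['tool_pos'])
```

```text
top nest ((573.93701171875, -170.5346221923828), (116.96562957763672, 256.29962158203125), 83.76420593261719)
top air_box ((656.138671875, 177.441162109375), (192.43800354003906, 150.49391174316406), 0.5897722244262695)
scene air_box ((668.3564453125, 175.7317657470703), (153.09805297851562, 228.9053955078125), 87.7901611328125)
scene nest ((516.68212890625, -158.2711181640625), (115.9720230102539, 379.1376953125), 81.00989532470703)
dial (array([600.60315187, 178.50252326,  88.70433987]), [np.float64(0.5861155884349801), np.float64(0.5861155884349287)])
gauge (array([701.06864146, 178.7553498 ,  73.57033886]), [np.float64(1.9100294843591799), np.float64(1.9100294843591195)])
handle top (array([526.52583116, -98.92346203, 282.65029341]), [np.float64(57.84913586802146), np.float64(57.84913586802146)])
jar (array([ 642.43472825, -175.8469227 ,  104.95383125]), [np.float64(0.3515525054847837), np.float64(0.3515525054847722)])
[ 221.17652508 -476.15934238  226.74441202]
```

```bash
python3 -m jog '[[0,0,-44,0,0,0.135],[0,0,-44,0,0,0.135],[0,0,-44,0,0,0.135],[0,0,-44,0,0,0.138]]'; python3 -m jog '[[28,-34,0,0,0,0],[28,-34,0,0,0,0],[28,-34,0,0,0,0],[28,-34,0,0,0,0],[28,-34,0,0,0,0],[28,-34,0,0,0,0],[28,-34,0,0,0,0],[28,-34,0,0,0,0],[28,-34,0,0,0,0],[28,-34,0,0,0,0],[0,0,0,0,0,0],[0,0,0,0,0,0]]'
python3 - <<'E'
from h import *
c=cam('wrist'); im=bot.capture('wrist'); save('w1.png',im)
np.savez('w1.npz',K=c[0],d=c[1],R=c[2],p=c[3])
print(c[3],bot.get_obs()['tool_pos'],bot.get_obs()['joint_positions'])
for t in ['nest','handle_grip','clamp_pad','jar','air_box','dial_knob']:
    print(t,[(np.round(r['pixel']).tolist(),round(r['p'],2),int(r['mask'].sum())) for r in bot.outline_of(t,'wrist')])
E
```

```text
time: 1.8
tool_pos: [221.1, -475.8, 404.6]
tcp_rot: [3.141, -0.0, -0.114]
contact_force: [-0.1, -0.5, 0.1]
grip_width: 91.8
finger_force: 0.0
time: 3.0
tool_pos: [536.6, -167.6, 402.2]
tcp_rot: [3.141, 0.001, -0.106]
contact_force: [0.3, -0.1, -0.3]
grip_width: 91.6
finger_force: 0.0
[ 618.78733304 -174.85301226  559.61343197] [ 536.09392983 -168.45682655  402.51596334] [-4.40522042e-01  3.53253965e-01  1.03612047e+00 -5.66999790e-04
  1.75264779e+00  1.23789254e+00]
nest [([252.0, 138.0], 0.58, 7597)]
handle_grip [([251.0, 203.0], 0.88, 604), ([258.0, 84.0], 0.22, 2030)]
clamp_pad [([255.0, 136.0], 0.54, 250)]
jar [([345.0, 75.0], 0.83, 2194), ([254.0, 82.0], 0.73, 1899), ([238.0, 9.0], 0.65, 645)]
air_box []
dial_knob [([23.0, 135.0], 0.76, 1259)]
```

View pics/w1.png

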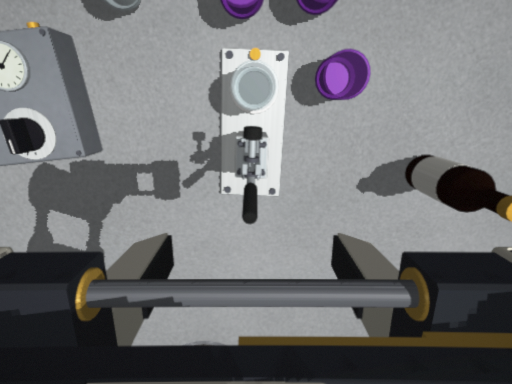

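The wrist view shows the clear jar at (254,86) in the white ring on the plate, the clamp at (252,150), its black grip at (250,203), a purple look-alike at (342,75) and the dial at (22,135). The choice is confirmed.

Run:
```python
from h import *
c=cam('wrist'); s=cam('scene')
C=np.array([atz(c,p,12)[:2] for p in((222,49),(288,50),(280,195),(221,194))])
print(C.round(1), np.linalg.norm(C-np.roll(C,1,0),axis=1))
bot.capture('wrist')
r=bot.outline_of('nest','wrist')[0]['mask'].astype(np.uint8)
k=max(cv2.findContours(r,0,2)[0],key=cv2.contourArea)[:,0]
print(cv2.minAreaRect(np.array([atz(c,p,12)[:2] for p in k.astype(float)],np.float32)))
g=bot.outline_of('handle_grip','wrist')[0]; bot.capture('scene'); gs=bot.outline_of('handle_grip','scene')[0]
print(g['pixel'],gs['pixel'],tri(ray(c,g['pixel']),ray(s,gs['pixel'])))
print('gripcol',atz(c,g['pixel'],227))
ys,xs=np.nonzero(g['mask']);print(xs.min(),xs.max(),ys.min(),ys.max())
n=C.mean(0); u=C[:2].mean(0)-C[2:].mean(0); u/=np.linalg.norm(u); j=n+65*u
print('nest',j,np.arctan2(u[1],u[0]),'grip pred',j-132*u, proj(c,[*(j-132*u),227]))
print('dial',tri(ray(c,(22,133)),ray(s,(297,189))))
```

```text
[[ 704.3 -137.3]
 [ 691.  -244.6]
 [ 444.8 -211.3]
 [ 459.1 -100.5]] [247.9960764  108.05749285 248.41668183 111.73617594]
((546.7189331054688, -166.84310913085938), (109.7693099975586, 307.36700439453125), 81.91133117675781)
[249.0, 202.8] [207.6, 151.2] (array([ 519.77992651, -163.02829226,  265.24814036]), [np.float64(0.0685627898520894), np.float64(0.06856278985198858)])
gripcol [ 507.07753003 -161.1832097   227.        ]
241 255 176 222
nest [ 639.14949889 -182.6072963 ] -0.14161264317808522 grip pred [ 508.47086172 -163.97684302] [[251.25708576 201.41538881]]
dial (array([606.29238275, 175.42164924,  91.04417117]), [np.float64(4.772522803572313), np.float64(4.772522803572419)])
```

```bash
python3 -m jog '[[0,0,0,0,0,0.035],[-14,-1,0,0,0,0],[-14.5,-0.5,20,0,0,0],[0,0,35,0,0,0],[0,0,35,0,0,0],[0,0,35,0,0,0],[0,0,35,0,0,0],[0,0,25,0,0,0],[0,0,9,0,0,0],[0,0,0,0,0,0],[0,0,0,0,0,0]]'
python3 - <<'E'
from h import *
c=cam('wrist'); im=bot.capture('wrist'); save('w2.png',im)
s=bot.capture('scene'); save('s2.png',s)
cv2.imwrite('pics/v2.png',np.hstack([im,cv2.resize(s[100:270,130:330],(288,384))])[:,:,::-1])
print(bot.get_obs()['tool_pos'],bot.get_obs()['tcp_rot'])
for n in('wrist','scene'): print([(r['pixel'],r['p'])for r in bot.outline_of('handle_grip',n)])
E
```

```text
time: 4.7
tool_pos: [509.0, -163.2, 210.0]
tcp_rot: [3.141, -0.002, -0.143]
contact_force: [-0.8, -0.0, 0.3]
grip_width: 92.0
finger_force: 0.0
[ 509.08845442 -163.22050981  210.35088638] [ 3.14057835e+00 -2.99144554e-03 -1.43188620e-01]
[([252.4, 260.7], 0.76)]
[([208.1, 156.7], 0.6)]
```

View pics/v2.png

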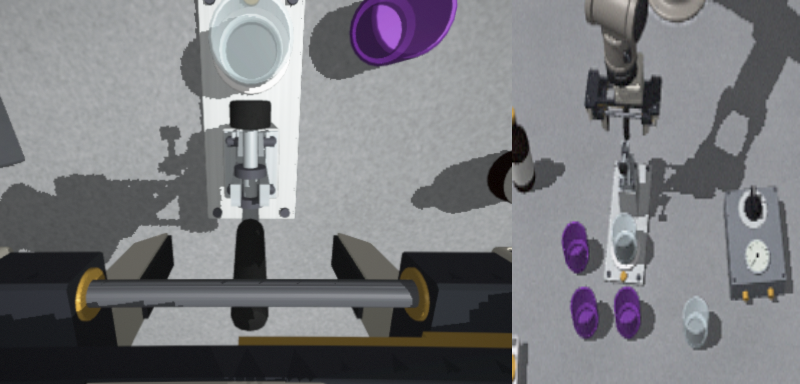

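The grip at (250,275) lies midway between the fingers at (165,240) and (340,240). I'll close on it.

```bash
python3 -m jog '[[0,0,0,0,0,0],[0,0,0,0,0,0],[0,0,0,0,0,0],[0,0,0,0,0,0],[0,0,0,0,0,0],[0,0,0,0,0,0],[0,0,0,0,0,0]]' 0
```

```text
time: 5.6
tool_pos: [508.2, -162.8, 208.7]
tcp_rot: [3.142, 0.0, -0.143]
contact_force: [0.1, 0.2, -0.3]
grip_width: 40.3
finger_force: 0.0
```

```bash
python3 -m jog '[[0,0,0,0,0,0],[0,0,0,0,0,0],[0,0,0,0,0,0],[0,0,0,0,0,0],[0,0,0,0,0,0],[0,0,0,0,0,0]]' 0
```

```text
time: 6.2
tool_pos: [508.4, -162.0, 208.7]
tcp_rot: [-3.14, 0.0, -0.143]
contact_force: [0.7, 5.2, 0.7]
grip_width: 16.6
finger_force: 30.0
```

```bash
python3 -m jog '[[-6,-0.5,1,0,0,0],[-6,-0.5,1,0,0,0],[-10,0,3.5,0,0,0],[-10,0,3.5,0,0,0],[0,0,0,0,0,0]]'
```

```text
time: 6.7
tool_pos: [477.1, -157.4, 200.7]
tcp_rot: [3.141, -0.003, -0.143]
contact_force: [1.7, 3.5, 6.0]
grip_width: 15.9
finger_force: 30.0
```

```bash
python3 -m jog '[[-7.5,-0.5,4,0,0,0],[-7.5,0,4,0,0,0],[-9,0,8,0,0,0],[-3,0,9.5,0,0,0],[-2,0,9.5,0,0,0],[0,0,0,0,0,0]]'
```

```text
time: 7.3
tool_pos: [444.8, -152.5, 163.8]
tcp_rot: [3.141, 0.008, -0.143]
contact_force: [-11.4, -0.1, 4.1]
grip_width: 16.3
finger_force: 30.0
```

Run:
```python
from h import *
im=bot.capture('wrist');s=bot.capture('scene')
cv2.imwrite('pics/v3.png',np.hstack([im,cv2.resize(s[100:270,130:330],(288,384))])[:,:,::-1])
print(bot.get_obs()['contact_force'],bot.get_obs()['moment'])
```

```text
[-11.84906326   0.26618432   4.28752092] [0.04515858 1.58235331 0.05410863]
```

View pics/v3.png

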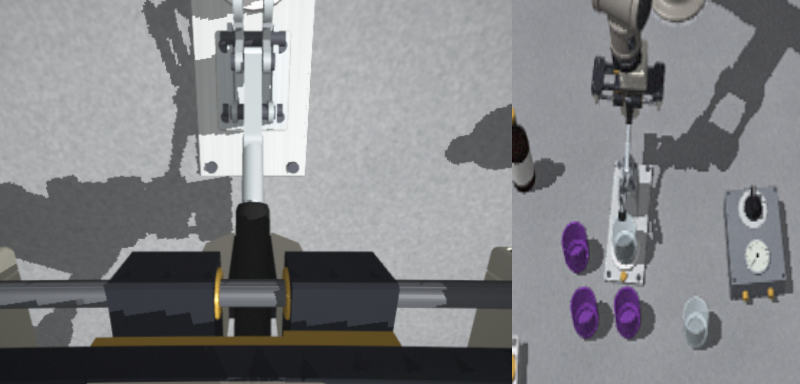

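The grip holds at (252,250) and the arm with its pad is coming down over the jar. The small inward force calls for a slight shift to -x, then I continue down.

```bash
python3 -m jog '[[-1.5,0,8.5,0,0,0],[-1.5,0,8.5,0,0,0],[0,0,0,0,0,0]]'
```

```text
time: 7.7
tool_pos: [443.8, -152.3, 146.7]
tcp_rot: [3.142, 0.004, -0.143]
contact_force: [-3.4, -0.2, -1.8]
grip_width: 16.2
finger_force: 30.0
```

```bash
python3 -m jog '[[-0.5,0,10,0,0,0],[-0.5,0,10,0,0,0],[0,0,9,0,0,0],[0,0,0,0,0,0]]'
```

```text
time: 8.1
tool_pos: [443.1, -152.2, 118.3]
tcp_rot: [3.141, 0.003, -0.143]
contact_force: [-5.9, -0.3, 5.6]
grip_width: 15.9
finger_force: 30.0
```

```bash
python3 -m jog '[[0,0,6,0,0,0],[0,0,6,0,0,0],[0,0,0,0,0,0]]'
```

```text
time: 8.4
tool_pos: [443.6, -152.3, 106.4]
tcp_rot: [3.141, 0.002, -0.143]
contact_force: [-4.9, -0.8, 1.6]
grip_width: 16.2
finger_force: 30.0
```

```bash
python3 -m jog '[[0,0,2,0,0,0],[0,0,1,0,0,0],[0,0,0,0,0,0]]'
```

```text
time: 8.7
tool_pos: [443.8, -152.3, 103.8]
tcp_rot: [3.141, 0.001, -0.143]
contact_force: [-4.5, -2.3, -0.4]
grip_width: 15.8
finger_force: 30.0
```

```bash
python3 -m jog '[[0,0,1.5,0,0,0],[0,0,1.5,0,0,0],[0,0,0,0,0,0]]'
```

```text
time: 9.0
tool_pos: [444.1, -152.3, 100.6]
tcp_rot: [3.141, 0.0, -0.143]
contact_force: [-4.7, -3.4, -1.9]
grip_width: 16.2
finger_force: 30.0
```

Run:
```python
from h import *
im=bot.capture('wrist');s=bot.capture('scene')
cv2.imwrite('pics/v4.png',np.hstack([im,cv2.resize(s[130:235,175:254],(288,384),interpolation=cv2.INTER_CUBIC)])[:,:,::-1])
o=bot.get_obs();print(o['contact_force'],o['moment'],o['tool_pos'])
c=cam('wrist');c2=cam('scene')
print([(r['pixel'],r['p'])for r in bot.outline_of('clamp_pad','scene')])
```

```text
[-4.32304262 -3.02403201 -2.62326616] [-0.42798941  0.46704725 -0.04983898] [ 444.03531391 -152.33599551  100.70079306]
[]
```

View pics/v4.png

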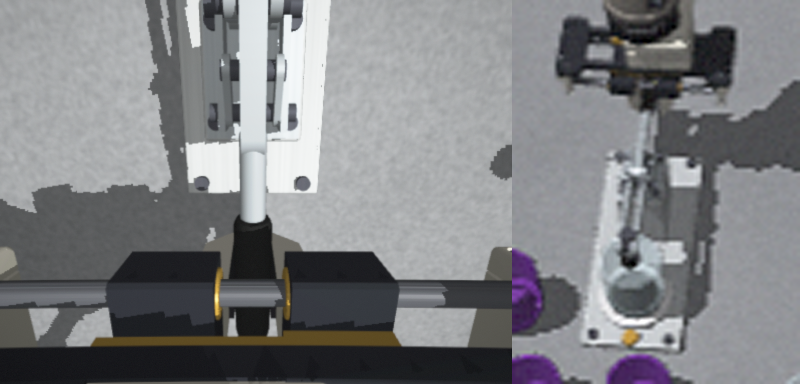

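The pad at crop (630,252) sits on the jar's top, and the handle is about level. I'll press on a little to feel the stop.

```bash
python3 -m jog '[[0,0,1.5,0,0,0],[0,0,1.5,0,0,0],[0,0,0,0,0,0]]'
```

```text
time: 9.45
tool_pos: [444.3, -152.3, 97.6]
tcp_rot: [3.141, -0.0, -0.143]
contact_force: [-3.2, -4.0, -2.1]
grip_width: 16.1
finger_force: 30.0
```

```bash
python3 -m jog '[[0,0,2,0,0,0],[0,0,2,0,0,0],[0,0,0,0,0,0]]'
```

```text
time: 9.75
tool_pos: [444.7, -152.4, 93.6]
tcp_rot: [3.141, -0.001, -0.143]
contact_force: [-1.2, -4.5, -3.9]
grip_width: 16.3
finger_force: 30.0
```

Run:
```python
from h import *
im=bot.capture('wrist');c=cam('wrist')
g=im.mean(2)
print('cols',[int(v) for v in g[195:245:2,252]])
u=np.array([np.cos(-.1416),np.sin(-.1416),0]);j=np.array([639.1,-181,0])
s0=cam('scene')
for x,z in((-160,124),(-160,116),(-160,132),(-226,124)): print(x,z,proj(c,j+x*u+[0,0,z]))
for n in('wrist','scene'):
  if n=='scene': bot.capture(n)
  for r in bot.outline_of('handle_grip',n):
    ys,xs=np.nonzero(r['mask']);print(n,r['pixel'],r['p'],xs.min(),xs.max(),ys.min(),ys.max())
print(proj(s0,j+-193*u+[0,0,124]),proj(s0,j+-193*u+[0,0,112]))
cv2.imwrite('pics/v5.png',np.hstack([im,cv2.resize(bot.capture('scene')[130:235,175:254],(288,384),interpolation=cv2.INTER_CUBIC)])[:,:,::-1])
```

```text
cols [212, 212, 212, 212, 212, 212, 212, 212, 211, 212, 213, 212, 212, 211, 211, 174, 32, 31, 25, 27, 26, 24, 24, 25, 24]
-160 124 [[257.22646441 209.30291185]]
-160 116 [[256.93109105 203.57856438]]
-160 132 [[257.55738213 215.71403881]]
-226 124 [[256.87674816 331.63090375]]
wrist [254.1, 160.9] 0.57 233 273 0 336
scene [209.0, 165.4] 0.4 208 214 155 177
[[212.05757277 156.71878353]] [[212.24475643 158.38568939]]
```

View pics/v5.png

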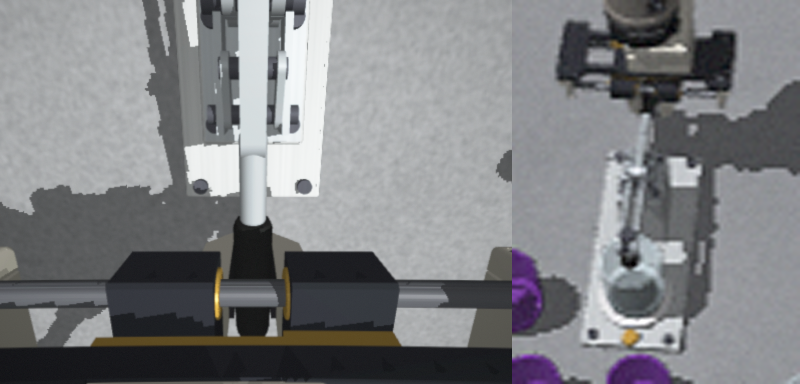

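Run:
```python
from h import *
K,d,Rm,p=cam('wrist')
u=np.array([np.cos(-.1416),np.sin(-.1416),0]);j=np.array([639.1,-181,0])
for x in(-155,-160):
  for z in(128,132,136,140):
    print(x,z,[proj((K,d,Rm,p+[0,0,q]),j+x*u+[0,0,z])[0].round(1).tolist() for q in(7.1,0)])
# screws near handle end
print([proj((K,d,Rm,p+[0,0,q]),j+-178*u+[0,0,14])[0].round(1).tolist() for q in(7.1,0)])
g=bot.get_obs()['joint_positions'];print(g)
```

```text
-155 128 [[257.1, 196.4], [257.4, 201.3]]
-155 132 [[257.3, 199.1], [257.6, 204.3]]
-155 136 [[257.5, 201.9], [257.8, 207.5]]
-155 140 [[257.6, 205.0], [258.0, 210.8]]
-160 128 [[257.1, 206.8], [257.4, 212.2]]
-160 132 [[257.3, 209.8], [257.6, 215.5]]
-160 136 [[257.4, 212.9], [257.7, 219.0]]
-160 140 [[257.6, 216.3], [257.9, 222.7]]
[[254.7, 182.2], [254.8, 184.4]]
[-4.93363957e-01  4.04059327e-01  1.85248891e+00 -6.26733668e-05
  8.83737772e-01  1.22071912e+00]
```

Run:
```python
from h import *
for f in('v4','v5'):
    g=cv2.imread(f'pics/{f}.png').mean(2)
    print(f,[int(v) for v in g[206:232,252]],'tube/bar',[int(v) for v in g[146:160,252]])
    # tube width near junction, grip width
    for r in(100,140,180,200,240):
        row=g[r,225:285]; print(r,[int(v) for v in row[::2]])
```

```text
v4 [215, 214, 214, 214, 215, 215, 215, 215, 214, 215, 214, 215, 215, 215, 213, 206, 178, 71, 29, 28, 34, 42, 45, 45, 42, 28] tube/bar [200, 196, 190, 184, 181, 193, 214, 217, 217, 215, 216, 216, 216, 216]
100 [105, 105, 103, 88, 112, 124, 128, 161, 221, 223, 223, 224, 224, 224, 224, 225, 225, 226, 225, 225, 211, 126, 123, 124, 92, 161, 188, 188, 197, 240]
140 [108, 108, 111, 153, 161, 164, 174, 115, 204, 221, 221, 221, 221, 221, 221, 221, 221, 222, 222, 221, 204, 179, 192, 173, 142, 184, 188, 188, 198, 201]
180 [237, 236, 238, 240, 238, 237, 240, 213, 116, 148, 172, 190, 202, 211, 219, 225, 227, 225, 223, 210, 192, 236, 239, 240, 241, 242, 241, 241, 244, 242]
200 [91, 96, 97, 97, 96, 96, 93, 91, 113, 146, 170, 189, 203, 211, 219, 223, 225, 225, 222, 206, 174, 182, 184, 183, 179, 176, 181, 184, 183, 179]
240 [107, 106, 106, 107, 79, 22, 25, 24, 24, 25, 24, 25, 26, 25, 26, 25, 26, 26, 27, 26, 23, 23, 22, 49, 104, 107, 107, 107, 107, 106]
v5 [212, 212, 212, 212, 212, 211, 212, 212, 213, 213, 213, 212, 211, 212, 211, 211, 212, 211, 202, 174, 70, 32, 32, 31, 24, 25] tube/bar [211, 207, 204, 198, 195, 188, 181, 175, 179, 200, 209, 211, 212, 212]
100 [105, 106, 99, 88, 187, 230, 233, 226, 217, 218, 217, 218, 219, 219, 219, 219, 219, 219, 219, 219, 218, 144, 122, 125, 113, 105, 192, 195, 196, 214]
140 [119, 117, 119, 121, 127, 210, 204, 123, 214, 217, 217, 217, 218, 217, 218, 218, 218, 217, 219, 218, 213, 189, 232, 236, 230, 227, 228, 230, 232, 234]
180 [237, 236, 239, 240, 237, 237, 239, 155, 120, 148, 171, 189, 199, 208, 216, 221, 223, 223, 222, 212, 190, 228, 239, 240, 240, 241, 242, 240, 242, 244]
200 [96, 95, 96, 95, 94, 94, 94, 93, 114, 145, 169, 188, 201, 208, 215, 220, 223, 223, 222, 209, 180, 182, 185, 183, 178, 174, 175, 180, 180, 180]
240 [106, 106, 106, 107, 79, 21, 24, 24, 25, 24, 23, 25, 24, 24, 24, 23, 23, 24, 25, 24, 23, 22, 21, 37, 105, 106, 106, 106, 107, 107]
```

Run:
```python
from h import *
c=cam('wrist');K,d,Rm,p=c
tp=bot.get_obs()['tool_pos']
from scipy.optimize import brentq
def width(f,r):
    g=cv2.imread(f'pics/{f}.png').mean(2)[r,215:290]; m=g<65
    i=np.nonzero(m)[0]; 
    # subpixel
    a,b=i.min(),i.max(); return a+215,b+215, (b-a)+ (100-g[a-1])/80*0+1
for r in(232,240,248):
    a,b,w=width('v5',r)
    # point on column 252,row r at height z ; width of 17mm seen
    for z in(100,108,116,124,132):
        P=atz(c,(252,r),z); y=Rm[:,0]
        q=proj(c,np.array([P-y*8.5,P+y*8.5])); print(r,z,'w',w,(q[1]-q[0]).round(1)[0],'nestx',(P-[639.1,-181,0])@[.99,-.141,0])
```

```text
232 100 w 39.0 31.3 nestx -181.75673077355242
232 108 w 39.0 33.0 nestx -178.2028803822246
232 116 w 39.0 35.0 nestx -174.64902999089682
232 124 w 39.0 37.2 nestx -171.09517959956906
232 132 w 39.0 39.6 nestx -167.54132920824125
240 100 w 38.0 31.0 nestx -186.52140641398233
240 108 w 38.0 32.7 nestx -182.7158648554163
240 116 w 38.0 34.7 nestx -178.91032329685027
240 124 w 38.0 36.8 nestx -175.10478173828426
240 132 w 38.0 39.3 nestx -171.29924017971823
248 100 w 39.0 30.7 nestx -191.3662910458988
248 108 w 39.0 32.5 nestx -187.30482132764982
248 116 w 39.0 34.4 nestx -183.24335160940072
248 124 w 39.0 36.5 nestx -179.18188189115168
248 132 w 39.0 39.0 nestx -175.12041217290263
```

Judging by the grip's width in the image, its axis is at z about 130. It sits high between the fingers, just past dead centre but not on its stop, so I keep pressing.

```bash
python3 -m jog '[[0,0,2,0,0,0],[0,0,2,0,0,0],[0,0,0,0,0,0]]'; python3 -m jog '[[0,0,1.5,0,0,0],[0,0,1.5,0,0,0],[0,0,0,0,0,0]]'
```

```text
time: 10.3
tool_pos: [444.9, -152.4, 89.9]
tcp_rot: [3.141, -0.002, -0.143]
contact_force: [1.8, -5.3, -1.4]
grip_width: 16.3
finger_force: 30.0
time: 10.6
tool_pos: [445.1, -152.5, 87.5]
tcp_rot: [3.141, -0.003, -0.143]
contact_force: [0.5, -3.6, 6.9]
grip_width: 16.1
finger_force: 30.0
```

```bash
python3 -m jog '[[0,0,1.5,0,0,0],[0,0,0.5,0,0,0],[0,0,0,0,0,0]]'
```

```text
time: 10.9
tool_pos: [445.2, -152.5, 86.0]
tcp_rot: [3.141, -0.003, -0.143]
contact_force: [-0.8, -3.0, 10.7]
grip_width: 16.2
finger_force: 30.0
```

The stop is felt. I release and check.

```bash
python3 -m jog '[[0,0,0,0,0,0],[0,0,0,0,0,0],[0,0,0,0,0,0],[0,0,0,0,0,0],[0,0,0,0,0,0],[0,0,0,0,0,0],[0,0,-10,0,0,0],[0,0,-15,0,0,0]]' 60; python3 -m jog '[[0,0,-35,0,0,0],[0,0,-45,0,0,0],[0,0,-45,0,0,0],[0,0,-45,0,0,0],[0,0,-35,0,0,0],[0,0,0,0,0,0],[0,0,0,0,0,0]]'
python3 - <<'E'
from h import *
im=bot.capture('wrist');c=cam('wrist')
cv2.imwrite('pics/v6.png',np.hstack([im,cv2.resize(bot.capture('scene')[130:235,175:254],(288,384),interpolation=cv2.INTER_CUBIC)])[:,:,::-1])
u=np.array([np.cos(-.1416),np.sin(-.1416),0]);j=np.array([639.1,-181,0]); s=cam('scene')
for x,z in((-226,124),(-160,124),(-160,137),(-193,124),(0,97),(0,115)): print(x,z,proj(c,j+x*u+[0,0,z])[0],proj(s,j+x*u+[0,0,z])[0])
for n in('wrist','scene'):
  for r in bot.outline_of('handle_grip',n):
    ys,xs=np.nonzero(r['mask']);print(n,r['pixel'],r['p'],xs.min(),xs.max(),ys.min(),ys.max())
E
```

```text
time: 11.7
tool_pos: [443.7, -151.8, 109.9]
tcp_rot: [-3.141, 0.002, -0.143]
contact_force: [-0.2, -0.3, 0.0]
grip_width: 55.3
finger_force: 0.0
time: 12.4
tool_pos: [444.1, -152.0, 315.6]
tcp_rot: [3.141, -0.002, -0.143]
contact_force: [-1.2, 0.4, -0.6]
grip_width: 55.0
finger_force: 0.0
-226 124 [254.31061596 198.01125834] [213.00450227 150.09918373]
-160 124 [254.31716021 142.81011981] [211.09516919 163.45784537]
-160 137 [254.40725656 144.34622416] [210.88230728 161.65490694]
-193 124 [254.3132827  171.20115149] [212.05757277 156.71878353]
0 97 [254.1617099  -14.40669548] [206.7203817  201.31199572]
0 115 [254.29091175 -21.03596573] [206.37546726 199.05169276]
wrist [255.9, 138.3] 0.62 245 261 61 198
scene [214.1, 159.0] 0.61 209 215 150 175
```

View pics/v6.png

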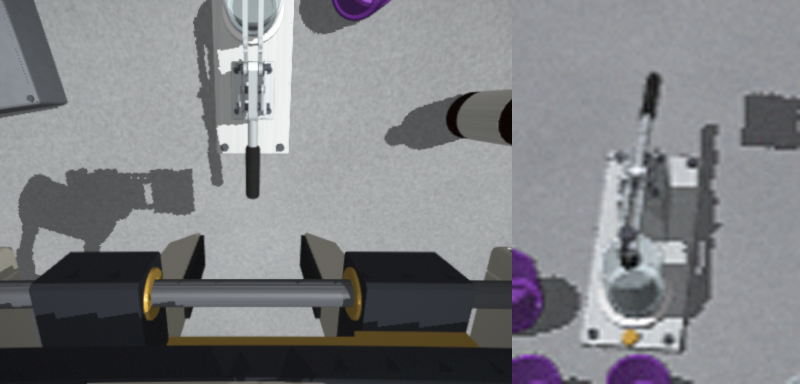

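The handle lies level: its tip at (252,198) matches the locked prediction of (254,198), and it stayed after release, so the clamp is locked. I'll now move above the dial and turn the tool by half a turn so that joint 6 has room.

```bash
python3 -m jog '[[10,-35,0,0,0,0],[10,-35,0,0,0,0],[10,-35,0,0,0,0],[10,-35,0,0,0,0],[10,-35,0,0,0,0],[10,-35,0,0,0,0],[10,-35,0,0,0,0],[10,-35,0,0,0,0],[10,-35,0,0,0,0],[8,-31,0,0,0,0]]'; python3 -m jog '[[0,0,0,0,0,-0.149],[0,0,0,0,0,-0.149],[0,0,0,0,0,-0.149],[0,0,0,0,0,-0.149],[0,0,0,0,0,-0.149],[0,0,0,0,0,-0.149],[0,0,0,0,0,-0.149],[0,0,0,0,0,-0.149],[0,0,0,0,0,-0.149],[0,0,0,0,0,-0.149],[0,0,0,0,0,-0.149],[0,0,0,0,0,-0.149]]'; python3 -m jog '[[0,0,0,0,0,-0.149],[0,0,0,0,0,-0.149],[0,0,0,0,0,-0.149],[0,0,0,0,0,-0.149],[0,0,0,0,0,-0.149],[0,0,0,0,0,-0.149],[0,0,0,0,0,-0.149],[0,0,0,0,0,-0.149],[0,0,0,0,0,-0.149],[0,0,0,0,0,-0.149],[0,0,0,0,0,0],[0,0,0,0,0,0]]'
python3 - <<'E'
from h import *
c=cam('wrist');im=bot.capture('wrist');save('w7.png',im)
o=bot.get_obs();print(o['tool_pos'],o['tcp_rot'],o['joint_positions'])
for t in('air_box','dial_knob'):
  for r in bot.outline_of(t,'wrist'):
    k=max(cv2.findContours(r['mask'].astype(np.uint8),0,2)[0],key=cv2.contourArea)[:,0]
    for z in(66,110): print(t,r['pixel'],r['p'],z,cv2.minAreaRect(np.array([atz(c,p,z)[:2] for p in k.astype(float)],np.float32)))
E
```

```text
time: 13.6
tool_pos: [590.7, 178.1, 313.2]
tcp_rot: [3.141, 0.002, -0.143]
contact_force: [1.3, -0.7, 0.6]
grip_width: 55.1
finger_force: 0.0
time: 14.8
tool_pos: [590.2, 176.4, 313.2]
tcp_rot: [-3.139, 0.0, 1.651]
contact_force: [1.2, 0.3, -0.3]
grip_width: 54.8
finger_force: 0.0
time: 16.0
tool_pos: [590.3, 176.4, 313.8]
tcp_rot: [-3.141, -0.002, 3.131]
contact_force: [0.1, 0.2, -0.7]
grip_width: 54.9
finger_force: 0.0
[590.38205496 176.39746699 314.03340502] [-3.14131790e+00 -1.19396943e-03  3.13113624e+00] [ 1.66062217e-01  4.75135073e-01  1.08095988e+00 -6.08277785e-05
  1.58672136e+00 -1.39427879e+00]
air_box [254.0, 201.8] 0.85 66 ((651.4207763671875, 181.0677490234375), (194.45530700683594, 148.28878784179688), 0.38676196336746216)
air_box [254.0, 201.8] 0.85 110 ((636.04052734375, 180.8123016357422), (173.3504180908203, 132.1945343017578), 0.38679906725883484)
dial_knob [257.3, 176.4] 0.63 66 ((608.9356689453125, 182.16668701171875), (53.92221450805664, 54.67554473876953), 44.41682815551758)
dial_knob [257.3, 176.4] 0.63 110 ((598.1665649414062, 181.79196166992188), (48.06983947753906, 48.74153137207031), 44.41688537597656)
dial_knob [20.0, 193.9] 0.35 66 ((641.6142578125, -146.04202270507812), (52.277801513671875, 86.66338348388672), 75.6163101196289)
dial_knob [20.0, 193.9] 0.35 110 ((627.2984008789062, -110.79524230957031), (46.60392761230469, 77.25749206542969), 75.61631774902344)
```

View pics/w7.png

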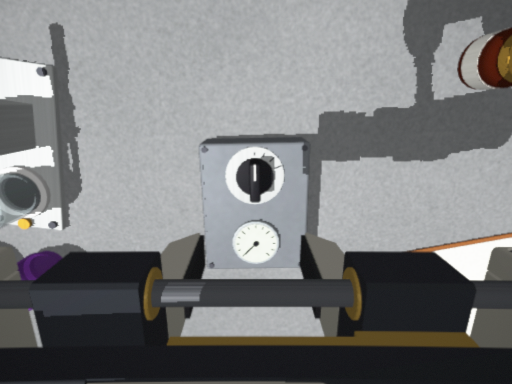

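Run:
```python
from h import *
c=cam('wrist');im=cv2.imread('pics/w7.png');g=cv2.cvtColor(im,cv2.COLOR_BGR2GRAY)
for r in range(150,212,4): print(r,' '.join('%3d'%v for v in g[r,228:284:2]))
print('white disc')
hsv=((g>190)).astype(np.uint8); hsv[:,:215]=0;hsv[:,300:]=0;hsv[:140]=0;hsv[212:]=0
k=max(cv2.findContours(hsv,0,2)[0],key=cv2.contourArea)[:,0]
P=np.array([atz(c,p,67)[:2] for p in k.astype(float)],np.float32)
print(cv2.minEnclosingCircle(P))
for px in((255,203),(255,165),(255,180)): print(px,atz(c,px,110),atz(c,px,76))
```

```text
150 177 176 173 172 173 182 211 242 246 244 245 245 245 243 243 244 244 244 242 237 220 176 164 166 167 167 167 165
154 174 172 172 191 244 245 245 244 247 244 244 245 243 173 242 244 244 229 186 239 240 240 239 191 158 165 165 165
158 175 186 239 248 247 245 244 244 247 238 225 191 100  88  93 116 126 125 131 129 131 127  86 190 240 194 166 167
162 210 247 246 247 247 245 240 161  61  58  55  24  19  19  18  18  23  24  25  57 119 120 134 200 242 242 218 162
166 246 248 246 247 247 215  75  63  61  59  53  58  91 239 101  41  24  23  25  22  24  69 131 188 226 158 178 181
170 247 248 245 247 231  82  63  61  61  58  52  59  87 232 101  40  24  23  23  23  22  25  84 184 241 242 241 236
174 247 247 245 245 122  63  60  60  59  57  51  59  83 232 121  42  24  21  25  23  24  23  48 125 239 242 241 238
178 246 247 245 244 115  61  59  59  57  56  50  54  82 231 123  39  25  24  21  23  24  23  47 127 239 242 241 237
182 246 246 245 245 214  63  58  56  56  54  50  53  68  62  48  39  23  22  24  21  21  24  76 197 241 242 241 230
186 234 245 245 244 244 168  62  56  54  54  51  49  65 
[... 406 characters left out ...]
3
202 172 172 173 174 174 172 172 175 206 226 233 225 163 157 158 167 230 228 190 173 165 165 165 165 165 165 165 163
206 172 170 170 172 173 171 170 168 166 168 168 168 167 167 165 165 164 164 166 164 162 162 163 164 165 165 165 163
210 175 174 170 171 170 169 169 170 169 169 167 166 164 164 164 165 165 165 165 164 162 162 163 164 165 165 165 164
white disc
((606.2821655273438, 180.05914306640625), 40.83351135253906)
(255, 203) [631.07335571 180.7275555  110.        ] [642.48125039 180.92865756  76.        ]
(255, 165) [582.49816881 181.0545025  110.        ] [589.34177926 181.28632557  76.        ]
(255, 180) [601.216693   180.92888779 110.        ] [609.81915751 181.1489077   76.        ]
```

The white dial plate is centred at (254,175), with the bar and its white line along column 254. That gives the dial axis at about (606,180) with the bar along x. I descend and pinch.

```bash
python3 -m jog '[[-15.5,3.5,10,0,0,-0.017],[0,0,40,0,0,0],[0,0,40,0,0,0],[0,0,40,0,0,0],[0,0,40,0,0,0],[0,0,35,0,0,0],[0,0,20,0,0,0],[0,0,9,0,0,0],[0,0,0,0,0,0]]'; python3 -m jog '[[0,0,0,0,0,0],[0,0,0,0,0,0],[0,0,0,0,0,0],[0,0,0,0,0,0],[0,0,0,0,0,0],[0,0,0,0,0,0],[0,0,0,0,0,0],[0,0,0,0,0,0]]' 0
```

```text
time: 17.05
tool_pos: [605.5, 179.7, 79.7]
tcp_rot: [-3.141, -0.002, -3.132]
contact_force: [0.1, 1.1, 0.1]
grip_width: 55.3
finger_force: 0.0
time: 17.85
tool_pos: [606.2, 179.3, 81.0]
tcp_rot: [-3.141, 0.0, -3.132]
contact_force: [-0.7, -3.2, 3.4]
grip_width: 14.3
finger_force: 30.0
```

```bash
python3 -m jog '[[0,0.5,0,0,0,0.1],[0,0,0,0,0,0.1],[0,0,0,0,0,0.1],[0,0,0,0,0,0.1],[0,0,0,0,0,0]]'; python3 -m jog '[[0,0,0,0,0,0.1],[0,0,0,0,0,0.1],[0,0,0,0,0,0.1],[0,0,0,0,0,0.1],[0,0,0,0,0,0]]'; python3 -c "
from h import *
print(bot.get_obs()['moment'])"
```

```text
time: 18.35
tool_pos: [606.0, 178.8, 81.0]
tcp_rot: [-3.139, 0.001, 2.749]
contact_force: [-2.0, -7.4, 3.2]
grip_width: 13.8
finger_force: 30.0
time: 18.85
tool_pos: [605.8, 178.4, 81.0]
tcp_rot: [-3.139, 0.001, 2.349]
contact_force: [-2.0, -8.7, 3.6]
grip_width: 13.9
finger_force: 30.0
[-1.50736822  0.12407061 -0.13618342]
```

```bash
python3 -m jog '[[-1,-1,0,0,0,0.1],[0,0,0,0,0,0.1],[0,0,0,0,0,0.1],[0,0,0,0,0,0.1],[0,0,0,0,0,0.02],[0,0,0,0,0,0]]'; python3 -c "
from h import *
o=bot.get_obs();print(o['moment'],o['contact_force'],o['joint_positions'])
c=cam('wrist');im=bot.capture('wrist');s=bot.capture('scene')
cv2.imwrite('pics/v8.png',np.hstack([im,cv2.resize(s[150:240,200:340],(288,384))])[:,:,::-1])"
```

```text
time: 19.45
tool_pos: [605.3, 178.0, 81.0]
tcp_rot: [-3.14, 0.001, 1.931]
contact_force: [-3.5, -5.0, 6.1]
grip_width: 14.1
finger_force: 30.0
[-0.90046235  0.38856923  0.07595718] [-3.51466966 -5.02898899  6.0506887 ] [ 0.16530608  0.67035575  1.39311212 -0.00149912  1.07995673 -0.19465863]
```

View pics/v8.png

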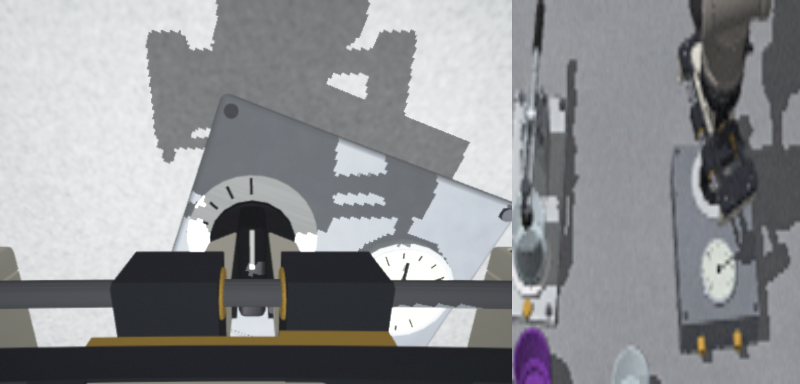

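The white line at (252,250) points at the third tick at (250,187), and the gauge needle has moved. I add a hair of turn for margin, then check.

```bash
python3 -m jog '[[0,0,0,0,0,0.01],[0,0,0,0,0,0],[0,0,0,0,0,0],[0,0,0,0,0,0]]'
python3 - <<'E'
from h import *
o=bot.get_obs();print(o['moment'],o['tcp_rot'])
s=cam('scene');u=np.array([np.cos(-.1416),np.sin(-.1416),0]);j=np.array([639.1,-181,0])
bot.capture('scene')
for r in bot.outline_of('handle_grip','scene')[:2]:
    ys,xs=np.nonzero(r['mask']);print(r['pixel'],r['p'],ys.min(),ys.max())
E
```

```text
time: 19.95
tool_pos: [605.3, 178.0, 81.0]
tcp_rot: [-3.14, 0.001, 1.922]
contact_force: [-4.9, -4.3, 4.6]
grip_width: 13.8
finger_force: 30.0
[-0.90931991  0.43990947  0.10621264] [-3.13957217e+00  9.21561065e-04  1.92217991e+00]
```

```bash
python3 -c "
from plant import bot
print(bot.close_job())"
```

```text
the job is handed in; nothing more can be done
None
```

The job is handed in at about 20 s: the clamp is locked down on the jar, and the gripper is still holding the dial at its third click; the bottle and the two other jars were not touched. The lock rests on the stop felt at the handle and on the handle staying level after release. I did not measure the clamp again after turning the dial; the last picture still showed the handle down.

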